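# Swap the spent tray on the sloped rack for a full one

## Robot

A 6-joint arm with a two-finger parallel gripper is mounted at the origin on the work surface. World frame = base frame: x ahead of the robot, y to its left, z up, the work surface at z = 0. Lengths are in mm, angles in degrees, forces in N, time in s.
With the tool pointing down it reaches from about 400 to 825 mm from the base axis. Payload 7 kg.
Tool frame: the origin (TCP) lies on the mounting face of the last link; the fingertips stand 178 mm ahead of it and the grasp point (between the pads) lies 159 mm ahead of it; z points along the fingers, y is the line along which they close (so a half turn about z gives the same grasp; the last joint's range is limited). The gripper opens to 88 mm and grips with 3 to 60 N. Pads are 19 mm wide; open, the fingers measure 130 mm over their backs; the gripper's body (78 mm by 193 mm) begins 47 mm behind the grasp point.
Start: joints at [-51.56, 20.546, 0.682, 0, -70.136, -16.507], TCP at [252.098, -626.133, 404.661] pointing down, gripper open.
Joint ranges: [-176.03, 176.03], [-82.01, 121.73], [-58.28, 71.71], [-173.87, 95.51], [-174.79, -0.11], [-173.66, 173.66]. Speed limits (degrees/s): [136.94, 136.94, 172.46, 180, 180, 180].

## Interface

Orientations are given as [roll, pitch, yaw] about the fixed x, y, z axes, in that order (R = Rz(yaw) Ry(pitch) Rx(roll)).
In Python, from workcell import robot gives the robot as it stands.
- The arm moves only by the shell command python3 -m pendant 'ROWS' [FORCE]. ROWS is a JSON object of lists of equal length, an entry for each row: "fingers": the opening, from 0 (shut) to 1 (fully open); "slide": the shift along the tool's x, y, z in units of 50 mm (1.0 is 50 mm), a list of three; "spin": the turn about the tool's z in units of 6 degrees (1.0 is 6 degrees). In form: {"fingers": [fingers, ...], "slide": [[dx, dy, dz], ...], "spin": [spin, ...]}. A call has exactly 5 rows; each row is the pose to reach, as a shift and turn from the pose commanded when the call began, along the tool's axes at that moment; what a row does not reach only later rows make up. A row lasts 1/10 s, in which the tool goes at most 50 mm and 8.59 degrees, less where a joint would pass 70% of its speed; a pose out of reach is approached as far as the arm can. A call with a gripper value outside its range is refused whole. The fingers move at their own pace and stop on an object; FORCE is the grip in N (left out, the last holds). Time passes only in rows, so rows that repeat a pose let the fingers close, or fill a call up. It gives the time, the measured TCP pose, the force, the opening and the grip force at its end, in the units of the state.
- robot.read_state(): the state, without advancing time (a new reading comes with each control period).
- robot.camera(name): name is "side" or "top"; returns (picture, depth): 400x640x3 uint8, red, green, blue; 400x640 float32, mm along the optical axis (not along the pixel's ray), 0 where there is no reading.
- robot.camera_params(name): a dict with "K" (3x3 intrinsics, pixels), "k1" (the pictures are not rectified: a ray, as slopes to the right and down, at radius r is drawn at 1 + k1 r^2 times it, then the intrinsics apply), "world_from_camera" (4x4, takes a point from camera to world coordinates). Camera axes: x right, y down, z forward; pixel columns grow to the right and rows downward; lengths in mm; the calibration is good to about 2 mm. A picture is of the moment at which its call begins. camera_params takes no time and is no camera call.
- robot.sign_off(): hands the job in; it is judged then, once.
The state is a dict: "time": time; "q": joint angles; "joint_velocities": joint speeds; "effort": joint torques, N m; "tcp_pos": TCP position; "orientation": TCP orientation; "contact_force": force on the tool from outside, world axes, zero at the start; "ft_torque": the same for the moment, N m; "gripper_width": finger opening in mm; "grasp_force": force on a finger pad.
Only numpy, scipy, OpenCV 4.12 (cv2) and the standard library are available. Lean on these libraries where they do the work, as an engineer would, in place of code of your own. Each camera call takes 0.05 s, during which the arm holds its last target. There are 200 camera calls.

## Task

One of the three trays on the sloped rack has run out: take that empty tray off and set it squarely on top of the stack of empties. Then lay the full tray from the bench in the bay that has come free, lying flat on the middle of its two rails, straight, with its lower end home against the front lip, and all its white parts still in their pockets. Set both trays down without dropping them and leave the other trays, the stack and the things on the bench where they are.

Things in the scene. Friction and masses are not known exactly. Their poses are not given: they have to be found in the camera images.
- rack: fixed bench rack, aluminium and steel, 314 wide (y), about 180 deep (x), its sloped top holding trays in three bays; below the rails only cross bars, 4 to 12 mm under the rail plane and 20 and 140 mm up the slope, and side frames 12 mm under it at the outer edges. Origin on the bench under its middle; x points away from its low front, which faces the robot
- deck: the rack's sloped top, rising 20 degrees away from the robot. Origin: mid-width, at the front lip's inner face, on the plane of the rails' upper surface, 70 mm above the bench; x runs up the slope, y across to the left, z square to the slope. Lip 12 mm high above the rails, 4 thick. Bays centred at y = 95, 0, -95, each two rails 10 wide, 160 long, 17 mm either side of its centre; no side walls
- bay_left (a point): centre of the place for a tray in the left (+y) bay: on the rail plane, 66 mm up the slope from the lip (half a tray's length)
- bay_mid (a point): the same for the middle bay
- bay_right (a point): the same for the right (-y) bay
- empty_tray: matt black strip tray, 132 long (x) x 60 wide (y) x 24 high, with three pockets 34 x 36, 18 deep, at x = -40, 0, 40; straight solid sides, to be gripped across its width; either end may lead; origin at the centre of its underside. Empty, 70 to 140 g; at the start in one of the rack's bays, at the lip, tilted with the slope
- full_tray: matt black strip tray, 132 long (x) x 60 wide (y) x 24 high, with three pockets 34 x 36, 18 deep, at x = -40, 0, 40; straight solid sides, to be gripped across its width; either end may lead; origin at the centre of its underside. 70 to 140 g plus three loose white parts, one in each pocket, standing to 40 mm above its underside; at the start on the bench left or right of the rack
- part0: white sensor base, round: flange 31 dia x 9, barrel 22 dia up to 25 high, two thin brass pins to 34 high, 20 g; loose, standing in a pocket of the full tray. Origin: centre of its underside
- part1: another, the same
- part2: another, the same
- stock_a: matt black strip tray, 132 long (x) x 60 wide (y) x 24 high, with three pockets 34 x 36, 18 deep, at x = -40, 0, 40; straight solid sides, to be gripped across its width; either end may lead; origin at the centre of its underside. Filled with three white parts, lying in a bay of the rack, 170 g
- stock_b: another filled tray, the same, in another bay
- stack: stack of three empty black trays of the same kind on the bench, beside the rack on the other side from the full tray, 132 x 60 x 72 high, 350 g, free to slide if pushed; a further tray rests on its flat top, without locking in. Origin: centre of its underside, x along its length
- driver_stand: black screwdriver body standing in a green cup on a white 85 x 105 plate; 43 dia at most above the 60 dia cup, 188 high, 0.9 kg, beside the rack. Origin: centre of its underside
- ring_box: clear open box of brass rings, 100 x 130 x 22 high, beside the rack. Origin: centre of its underside
- marker: marker pen, white with a black cap, 137 long along its x, about 19 thick, lying on the bench in front of the rack. Origin: on the bench under it, 75 mm from the cap's end
- eyelet: brass ring 30 dia, 12 high, lying on the bench in front of the rack. Origin: centre of its underside

How it is judged (in metres and radians):
At the end, for the whole second after the job is handed in: Full tray flat on a bay's rails (4 mm, 0.06 rad), straight within 0.10 rad, within 10 mm of the bay's centre line and 7 mm of the lip, its three parts in its pockets; empty tray level on the stack, within 15 mm lengthwise, 12 mm sideways and 0.15 rad of square; both at rest (x of full_tray in the frame of deck between 0.062 and 0.073 m and z of full_tray in the frame of deck between -0.003 and 0.004 m and angle between the z axis of full_tray and the z axis of deck, either way round below 0.06 rad and angle between the x axis of full_tray and the x axis of deck, either way round below 0.1 rad and (y of full_tray in the frame of deck between 0.085 and 0.105 m or y of full_tray in the frame of deck between -0.01 and 0.01 m or y of full_tray in the frame of deck between -0.105 and -0.085 m) and x of part0 in the frame of full_tray between -0.05 and 0.05 m and y of part0 in the frame of full_tray between -0.01 and 0.01 m and z of part0 in the frame of full_tray between 0 and 0.011 m and x of part1 in the frame of full_tray between -0.05 and 0.05 m and y of part1 in the frame of full_tray between -0.01 and 0.01 m and z of part1 in the frame of full_tray between 0 and 0.011 m and x of part2 in the frame of full_tray between -0.05 and 0.05 m and y of part2 in the frame of full_tray between -0.01 and 0.01 m and z of part2 in the frame of full_tray between 0 and 0.011 m and x of empty_tray in the frame of stack between -0.015 and 0.015 m and y of empty_tray in the frame of stack between -0.012 and 0.012 m and z of empty_tray in the frame of stack between 0.069 and 0.076 m and angle between the x axis of empty_tray and the x axis of stack, either way round below 0.15 rad and angle between empty_tray's own z axis and vertical below 0.06 rad and linear speed of each of full_tray, empty_tray below 0.01 m/s); the robot touches nothing.
It fails at once if a filled tray already on the rack is shifted by more than 10 mm (distance of any of stock_a, stock_b from where it was at the start of the episode above 0.01 m).
It fails at once if the stack of empties is pushed more than 25 mm (distance of stack from where it was at the start of the episode above 0.025 m).
It fails at once if the driver stand, ring box, marker or brass ring is pushed more than 25 mm, or the driver stand tipped (distance of any of driver_stand, ring_box, marker, eyelet from where it was at the start of the episode above 0.025 m or angle between driver_stand's own z axis and vertical above 0.3 rad).
It fails at once if the full or the empty tray is dropped (falls free by more than about 13 mm) ((linear speed of full_tray above 0.5 m/s and contact force between full_tray and the fingers below 0.05 N) or (linear speed of empty_tray above 0.5 m/s and contact force between empty_tray and the fingers below 0.05 N)).
It also fails if it takes over 61 s, if anything falls off the work surface, if the arm or the gripper's body presses on something with over 40 N, if the wrist force passes 120 N, or if a joint passes its speed limit or range.

## Working session

There is one attempt and no reset: what is moved stays moved. The work goes in short steps, Python scripts to look and compute and a shell command to move; the robot and the scene stay as the last step left them, time stands still between calls to the robot, and variables do not carry over. Pictures are saved under pics/ and viewed, at most 10 in all, crops included, and the job is handed in when it is done.

```bash
ls; mkdir -p pics; cat > h.py <<'E'
import numpy as np, cv2, json
from workcell import robot
from scipy.spatial.transform import Rotation as R
def cloud(name):
    im,d=robot.camera(name); p=robot.camera_params(name); K=np.array(p["K"]);k1=p["k1"];T=np.array(p["world_from_camera"])
    v,u=np.mgrid[0:400,0:640].astype(float)
    pts=np.stack([u.ravel(),v.ravel()],1)[:,None]
    n=cv2.undistortPoints(pts,K,np.array([k1,0,0,0.])).reshape(400,640,2)
    P=np.dstack([n[...,0]*d,n[...,1]*d,d])
    W=P@T[:3,:3].T+T[:3,3]; W[d==0]=np.nan
    return im,d,W
E
python3 - <<'E'
from h import *
for n in("top","side"):
    im,d,W=cloud(n); cv2.imwrite(f"pics/{n}0.png",im[...,::-1]); np.save(f"{n}0.npy",W); print(n,robot.camera_params(n)["world_from_camera"],robot.camera_params(n)["K"])
print(robot.read_state())
E
```

```text
pics
top [[ 1.38375572e-02 -9.91389389e-01  1.30213676e-01  3.73715332e+02]
 [-9.99833705e-01 -1.52657176e-02 -9.97602110e-03  5.51081714e-01]
 [ 1.18779267e-02 -1.30053978e-01 -9.91435766e-01  1.11370623e+03]
 [ 0.00000000e+00  0.00000000e+00  0.00000000e+00  1.00000000e+00]] [[479.79760862   0.         327.27693445]
 [  0.         479.79760862 204.64436548]
 [  0.           0.           1.        ]]
side [[-8.57741789e-01 -3.55647045e-01  3.71206415e-01  1.89857924e+02]
 [-5.13806579e-01  6.16659086e-01 -5.96434717e-01  4.85530863e+02]
 [-1.67875637e-02 -7.02315279e-01 -7.11668059e-01  6.60037132e+02]
 [ 0.00000000e+00  0.00000000e+00  0.00000000e+00  1.00000000e+00]] [[384.00196761   0.         315.49863365]
 [  0.         384.00196761 195.83953698]
 [  0.           0.           1.        ]]
{'time': 0.1, 'q': array([-5.15618071e+01,  2.05886921e+01,  6.38977250e-01, -1.74632257e-02,
       -7.01362915e+01, -1.65081226e+01]), 'joint_velocities': array([-0.01616976, -0.11075102,  0.16956757,  0.06961182, -0.04500687,
       -0.05425543]), 'effort': array([-1.37335312e-03, -5.84163773e+01,  2.93752527e+01,  7.01563731e+00,
        1.01643489e-02, -5.65713526e-05]), 'tcp_pos': array([ 252.04316131, -625.99582092,  403.80132247]), 'orientation': array([ 1.79912874e+02, -8.70039159e-03, -1.58075869e+02]), 'contact_force': array([ 0.12663021,  0.06213992, -0.3454429 ]), 'ft_torque': array([0.0128081 , 0.02327137, 0.03913718]), 'grasp_force': 0.0, 'gripper_width': 87.54654105330084}
```

View pics/top0.png

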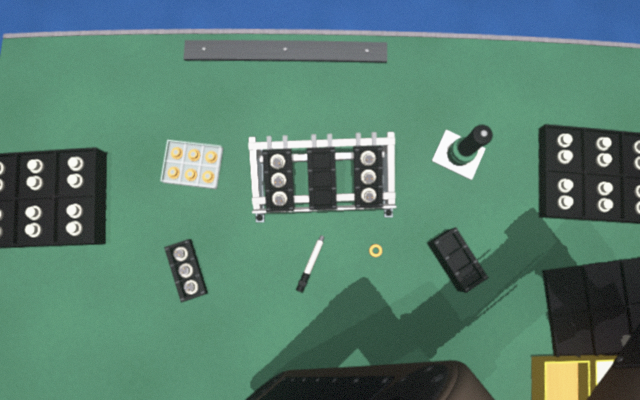

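View pics/side0.png

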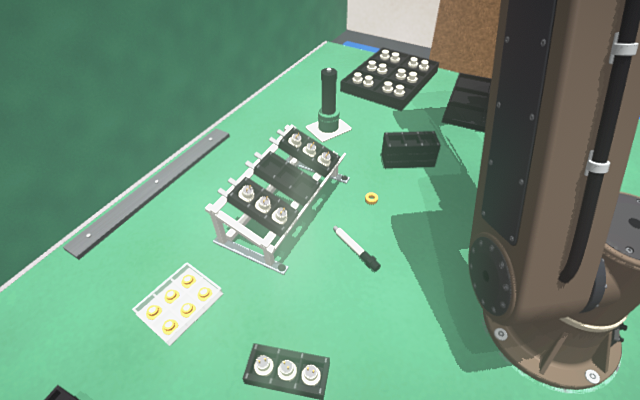

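Middle bay holds the empty tray (top view: 321,178). The full tray is at (186,270) left, and the stack is at (457,260) right. Marker is at (311,263) and ring at (376,250).

```bash
python3 - <<'E'
from h import *
W=np.load("top0.npy"); im=cv2.imread("pics/top0.png")
def rect(name,box,zr,dark=True):
    u0,v0,u1,v1=box; m=np.zeros((400,640),bool); m[v0:v1,u0:u1]=1
    if dark: m&=(im.max(2)<85)
    m&=(W[...,2]>zr[0])&(W[...,2]<zr[1])
    n,l,s,c=cv2.connectedComponentsWithStats(m.astype(np.uint8)); k=1+np.argmax(s[1:,4]); m=l==k
    p=W[m]; r=cv2.minAreaRect(p[:,:2].astype(np.float32)); print(name,m.sum(),np.round(r[0],1),np.round(r[1],1),round(r[2],1),'z',np.round(np.percentile(p[:,2],[5,50,95]),1))
rect('full',(150,225,220,315),(16,32)); rect('stack',(415,215,500,305),(64,82))
for b in((262,140,296,216),(304,140,340,216),(350,140,386,216)): rect('bay',b,(70,160))
rect('driver',(420,110,510,190),(100,230)); rect('plate',(420,110,510,190),(-6,25),False); rect('ringbox',(150,130,230,195),(10,40),False)
# raw depth check on bench
b=W[300:330,60:140].reshape(-1,3); print(np.nanmean(b[:,2]),np.nanstd(b[:,2]))
for uv in((200,290),(311,263),(376,250),(321,178),(321,160),(321,200),(252,212),(392,212),(254,150),(390,150)): print(uv,np.round(W[uv[1],uv[0]],1))
st=robot.read_state()
E
```

```text
full 745 [362.1 311.1] [130.   60.3] 19.9 z [18.5 23.  26.6]
stack 885 [ 394.9 -303.8] [132.4  63.4] 32.7 z [66.3 71.9 75.4]
bay 1085 [555.   95.5] [124.2  60.3] 3.3 z [ 87.3 110.5 136.2]
bay 1617 [559.9   3.4] [124.5  59.3] 2.4 z [ 81.8 106.5 134.5]
bay 1059 [565.3 -95.9] [124.5  59.5] 3.1 z [ 88.7 110.5 136.1]
driver 498 [ 645.5 -320.8] [40.6 41. ] 85.5 z [108.6 179.2 184.2]
plate 6142 [ 661.4 -342.5] [199.  229.8] 1.0 z [-3.1  0.5  7.2]
ringbox 708 [610.7 311.3] [130.8  99.7] 83.8 z [11.1 18.6 23.5]
-0.8024137934002956 2.049876547897654
(200, 290) [318.2 274.6  21.1]
(311, 263) [383.5  24.8  12. ]
(376, 250) [ 415.6 -125.     1.4]
(321, 178) [565.1   4.6  95.8]
(321, 160) [600.8   5.2 113.5]
(321, 200) [519.6   3.9  79.2]
(252, 212) [491.  153.4  79.1]
(392, 212) [ 503.8 -161.3    9.2]
(254, 150) [623.9 150.8 100. ]
(390, 150) [ 628.9 -144.4   99.5]
```

```bash
python3 - <<'E'
import cv2,numpy as np
im=cv2.imread("pics/top0.png"); a=cv2.resize(im[130:225,240:400],None,fx=5,fy=5,interpolation=cv2.INTER_CUBIC)
cv2.imwrite("pics/c1.png",a)
b=[cv2.resize(im[v:v+80,u:u+80],(400,400),interpolation=cv2.INTER_CUBIC) for u,v in((150,230),(420,220))]
cv2.imwrite("pics/c2.png",np.hstack(b))
E
```

```text
(no output)
```

View pics/c1.png

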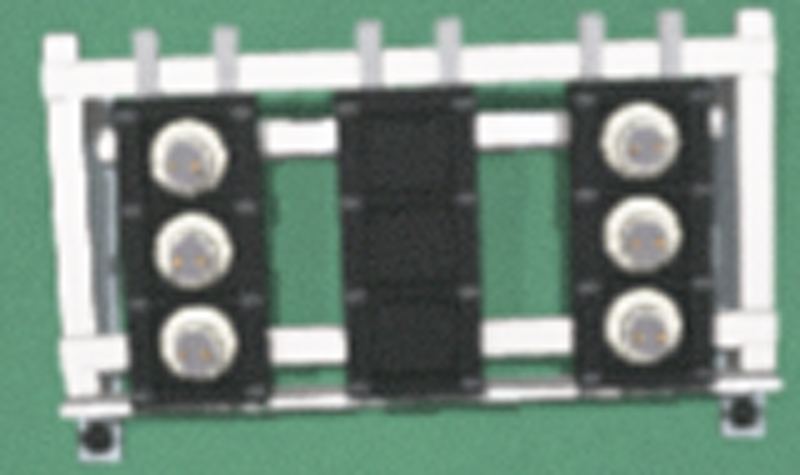

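View pics/c2.png

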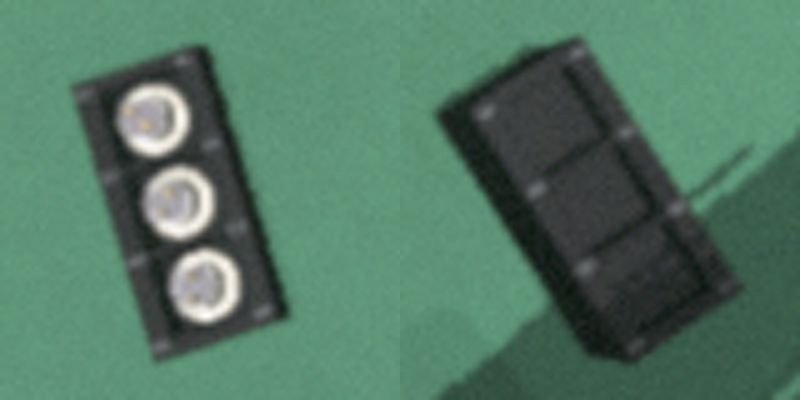

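```bash
cat >> h.py <<'E'
def ray(name,uv,z,slope=None):
    """intersect pixel rays with plane z=const (or deck-parallel plane: z=z+slope*(x-x0), slope=(t,x0))"""
    p=robot.camera_params(name);T=np.array(p["world_from_camera"])
    n=cv2.undistortPoints(np.array(uv,float)[:,None],np.array(p["K"]),np.array([p["k1"],0,0,0.])).reshape(-1,2)
    d=np.c_[n,np.ones(len(n))]@T[:3,:3].T; o=T[:3,3]
    t,x0=slope or (0,0)
    s=(z+t*(o[0]-x0)-o[2])/(d[:,2]-t*d[:,0])
    return o+d*s[:,None]
def ax(P):
    c=P[:,:2]-P[:,:2].mean(0); v=np.linalg.svd(c)[2][0]; v=v*np.sign(v[0]); return np.round(P.mean(0),1),round(np.degrees(np.arctan2(v[1],v[0])),1)
E
python3 - <<'E'
from h import *
f=lambda L,ou,ov:[(u/5+ou-.4,v/5+ov-.4) for u,v in L]
print('stack',ax(ray('top',f([(87,110),(137,188),(187,268),(237,347),(178,52),(225,132),(277,208),(327,287)],420,220),72)))
print('full',ax(ray('top',f([(87,93),(112,178),(137,262),(160,347),(185,60),(211,143),(237,228),(262,312)],150,230),24)))
t=np.tan(np.radians(20))
print('empty',ax(ray('top',f([(347,108),(351,203),(355,296),(360,388),(463,103),(467,198),(472,290),(476,385)],240,130),115,(t,560))))
r=ray('top',f([(146,45),(228,45),(369,40),(449,35),(592,30),(670,30)],240,130),115-25.5,(t,560)); print(np.round(r,1))
print('lip ends', np.round(ray('top',f([(62,408),(782,384)],240,130),81),1))
W=np.load('side0.npy'); 
for n in('top','side'):
  W=np.load(n+'0.npy'); m=(abs(W[...,0]-510)<150)&(abs(W[...,1])<200)&(abs(W[...,2])<6); print(n,np.nanmedian(W[m][:,2]))
E
```

```text
stack (array([ 394.5, -303.8,   72. ]), np.float64(32.5))
full (array([362.2, 311.7,  24. ]), np.float64(19.0))
empty (array([559.3,   2.7, 114.8]), np.float64(4.0))
[[ 644.2  117.2  120.2]
 [ 644.7   82.2  120.3]
 [ 647.5   22.1  121.4]
 [ 650.   -11.9  122.3]
 [ 653.   -72.8  123.4]
 [ 653.6 -106.1  123.6]]
lip ends [[ 492.5  153.2   81. ]
 [ 507.8 -159.6   81. ]]
top -0.10915446407011586
side 0.8490711355248095
```

```bash
cat > go.py <<'E'
import sys; from h import *
def rel(p,yaw,s=None):
    s=s or robot.read_state(); r=R.from_euler('xyz',s['orientation'],degrees=True)
    d=r.inv().apply(np.array(p)-s['tcp_pos'])/50; dy=(s['orientation'][2]-yaw+180)%360-180
    return np.round(d,3).tolist(),round(dy/6,3)
if len(sys.argv)>4: print(rel([float(a) for a in sys.argv[1:4]],float(sys.argv[4])))
s=robot.read_state(); print(round(s['time'],2),np.round(s['tcp_pos'],1),np.round(s['orientation'],1),np.round(s['contact_force'],1),round(s['gripper_width'],1),round(s['grasp_force'],1),np.round(s['q'][5]))
E
python3 go.py 562 3.2 310 -177
```

```text
([-10.45, 9.356, 1.889], np.float64(3.154))
0.1 [ 252.  -626.   403.8] [ 179.9   -0.  -158.1] [ 0.1  0.1 -0.3] 87.5 0.0 -17.0
```

```bash
python3 -m pendant '{"fingers":[0.82,0.82,0.82,0.82,0.82],"slide":[[-0.7,0.62,0],[-1.4,1.25,0],[-2.1,1.88,0],[-2.8,2.5,0],[-3.5,3.13,0]],"spin":[0,0,0.5,1.5,2.5]}' 20; python3 go.py 562 3.2 320 -177
```

```text
time: 0.6
tcp_pos: [356.3, -413.9, 404.3]
orientation: [180.0, -0.0, -173.3]
contact_force: [1.1, 0.3, 0.3]
gripper_width: 71.9
grasp_force: 0.0
([-5.055, 7.807, 1.688], np.float64(0.612))
0.6 [ 356.3 -413.9  404.3] [ 180.    -0.  -173.3] [1.1 0.3 0.3] 71.9 0.0 -55.0
```

```bash
python3 -m pendant '{"fingers":[0.82,0.82,0.82,0.82,0.82],"slide":[[-0.54,0.83,0],[-1.08,1.67,0],[-1.62,2.5,0],[-2.16,3.34,0.2],[-2.7,4.17,0.4]],"spin":[0.2,0.4,0.6,0.6,0.6]}'; python3 go.py 562 3.2 320 -177
```

```text
time: 1.1
tcp_pos: [464.5, -191.6, 385.0]
orientation: [180.0, 0.1, -176.7]
contact_force: [1.1, -1.0, 0.9]
gripper_width: 71.8
grasp_force: 0.0
([-2.171, 3.776, 1.303], np.float64(0.055))
1.1 [ 464.5 -191.6  385. ] [ 1.800e+02  1.000e-01 -1.767e+02] [ 1.1 -1.   0.9] 71.8 0.0 -87.0
```

```bash
python3 -m pendant '{"fingers":[0.82,0.82,0.82,0.82,0.82],"slide":[[-0.43,0.75,0.3],[-0.87,1.5,0.6],[-1.3,2.27,0.9],[-1.75,3.0,1.1],[-2.17,3.65,1.3]],"spin":[0.05,0.05,0.05,0.05,0.05]}'; python3 -m pendant '{"fingers":[0.82,0.82,0.82,0.82,0.82],"slide":[[0,0.05,0],[0,0.05,0],[0,0.05,0],[0,0.05,0],[0,0.05,0]],"spin":[0,0,0,0,0]}';  python3 go.py 562.3 3.0 267 -177; python3 - <<'E'
from h import *
im,d,W=cloud('side'); cv2.imwrite('pics/s1.png',cv2.resize(im[90:290,160:400],None,fx=3,fy=3,interpolation=cv2.INTER_CUBIC)[...,::-1])
E
```

```text
time: 1.6
tcp_pos: [562.4, -3.1, 319.2]
orientation: [-180.0, -0.0, -176.9]
contact_force: [-0.3, -0.2, 0.8]
gripper_width: 71.9
grasp_force: 0.0
time: 2.1
tcp_pos: [561.5, -3.5, 320.4]
orientation: [180.0, 0.0, -177.0]
contact_force: [0.4, 0.3, -0.1]
gripper_width: 72.0
grasp_force: 0.0
([-0.022, 0.129, 1.069], np.float64(-0.007))
2.1 [561.5  -3.5 320.4] [ 180.    0. -177.] [ 0.4  0.3 -0.1] 72.0 0.0 -107.0
```

View pics/s1.png

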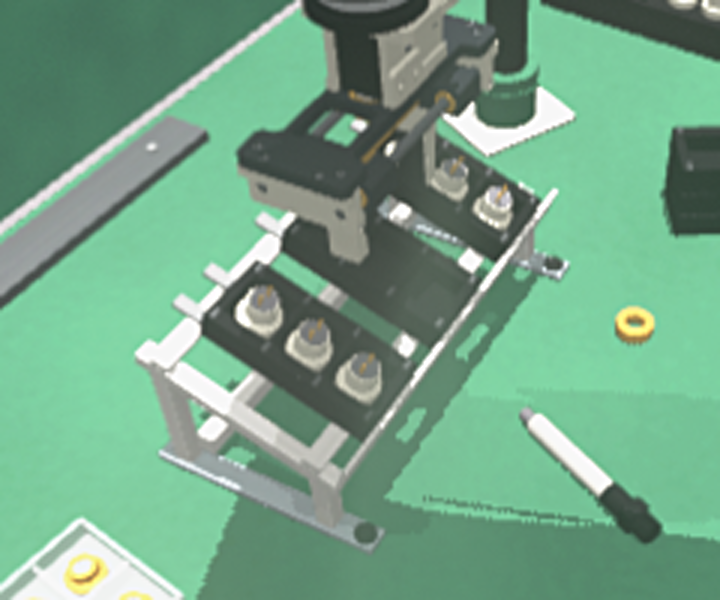

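Picture shows the fingers (front one at about 350,245) straddling the middle empty tray, with no contact yet. I descend in two stages.

```bash
python3 -m pendant '{"fingers":[0.82,0.82,0.82,0.82,0.82],"slide":[[0,0.12,0],[-0.02,0.12,0.2],[-0.02,0.12,0.4],[-0.02,0.12,0.6],[-0.02,0.12,0.7]],"spin":[0,0,0,0,0]}'; python3 -m pendant '{"fingers":[0.82,0.82,0.82,0.82,0.82],"slide":[[0,0,0.1],[0,0,0.2],[0,0,0.3],[0,0,0.37],[0,0,0.37]],"spin":[0,0,0,0,0]}';  python3 go.py 562.3 3.0 267 -177
```

```text
time: 2.65
tcp_pos: [562.0, 3.3, 283.1]
orientation: [-180.0, -0.1, -177.0]
contact_force: [-0.8, 0.5, 0.5]
gripper_width: 71.9
grasp_force: 0.0
time: 3.15
tcp_pos: [562.3, 3.4, 266.0]
orientation: [-180.0, -0.0, -177.0]
contact_force: [0.1, 0.2, 0.1]
gripper_width: 71.9
grasp_force: 0.0
([0.001, -0.008, -0.021], np.float64(0.005))
3.15 [562.3   3.4 266. ] [-180.   -0. -177.] [0.1 0.2 0.1] 71.9 0.0 -107.0
```

```bash
python3 -m pendant '{"fingers":[0.6,0.5,0.5,0.5,0.5],"slide":[[0,0,0],[0,0,0],[0,0,0],[0,0,0],[0,0,0]],"spin":[0,0,0,0,0]}' 15; python3 -m pendant '{"fingers":[0.5,0.5,0.5,0.5,0.5],"slide":[[0,0,-0.04],[0,0,-0.1],[0,0,-0.2],[0,0,-0.3],[0,0,-0.4]],"spin":[0,0,0,0,0]}'; python3 -m pendant '{"fingers":[0.5,0.5,0.5,0.5,0.5],"slide":[[0,0,-0.2],[0,0,-0.4],[0,0,-0.7],[0,0,-1.0],[0,0,-1.3]],"spin":[0,0,0,0,0]}'; python3 go.py
```

```text
time: 3.65
tcp_pos: [562.6, 3.5, 266.7]
orientation: [180.0, 0.0, -177.0]
contact_force: [-0.4, 0.2, 1.3]
gripper_width: 60.0
grasp_force: 15.0
time: 4.15
tcp_pos: [562.5, 3.5, 287.0]
orientation: [180.0, 0.0, -177.0]
contact_force: [0.1, 0.6, -1.3]
gripper_width: 59.9
grasp_force: 15.0
time: 4.65
tcp_pos: [562.4, 3.5, 352.9]
orientation: [180.0, 0.0, -177.0]
contact_force: [0.2, 0.1, -0.4]
gripper_width: 60.2
grasp_force: 15.0
4.65 [562.4   3.5 352.9] [ 180.    0. -177.] [ 0.2  0.1 -0.4] 60.2 15.0 -107.0
```

```bash
python3 -m pendant '{"fingers":[0.5,0.5,0.5,0.5,0.5],"slide":[[0.2,0,-0.3],[0.6,-0.2,-0.6],[1.1,-0.6,-0.7],[1.6,-1.1,-0.7],[2.0,-1.6,-0.7]],"spin":[0,-0.3,-0.8,-1.5,-2.2]}'; python3 go.py 394.5 -303.8 330 -147.5
```

```text
time: 5.15
tcp_pos: [464.7, -82.4, 387.4]
orientation: [180.0, 0.1, -163.6]
contact_force: [0.5, -0.6, -0.3]
gripper_width: 60.0
grasp_force: 15.0
([2.602, -3.849, 1.145], np.float64(-2.676))
5.15 [464.7 -82.4 387.4] [ 1.800e+02  1.000e-01 -1.636e+02] [ 0.5 -0.6 -0.3] 60.0 15.0 -87.0
```

```bash
python3 -m pendant '{"fingers":[0.5,0.5,0.5,0.5,0.5],"slide":[[0.5,-0.6,0],[1,-1.3,0],[1.5,-2.1,0],[2.0,-2.8,0.1],[2.4,-3.4,0.3]],"spin":[-0.7,-1.4,-2,-2.5,-2.67]}';python3 -m pendant '{"fingers":[0.5,0.5,0.5,0.5,0.5],"slide":[[0,0,0.1],[0,0,0.3],[0,0,0.5],[0,0,0.5],[0,0,0.5]],"spin":[0,0,0,0,0]}'; python3 go.py 394.5 -303.8 290 -147.5;  python3 - <<'E'
from h import *
im,d,W=cloud('side'); cv2.imwrite('pics/s2.png',cv2.resize(im[30:230,300:520],None,fx=3,fy=3,interpolation=cv2.INTER_CUBIC)[...,::-1])
E
```

```text
time: 5.65
tcp_pos: [397.6, -280.0, 372.9]
orientation: [-179.9, 0.1, -147.7]
contact_force: [0.1, -0.4, -1.1]
gripper_width: 59.7
grasp_force: 15.0
time: 6.15
tcp_pos: [399.5, -277.7, 346.4]
orientation: [180.0, -0.0, -147.7]
contact_force: [-0.4, -0.1, -0.3]
gripper_width: 59.7
grasp_force: 15.0
([0.364, -0.388, 1.129], np.float64(-0.025))
6.15 [ 399.5 -277.7  346.4] [ 180.    -0.  -147.7] [-0.4 -0.1 -0.3] 59.7 15.0 -46.0
```

View pics/s2.png

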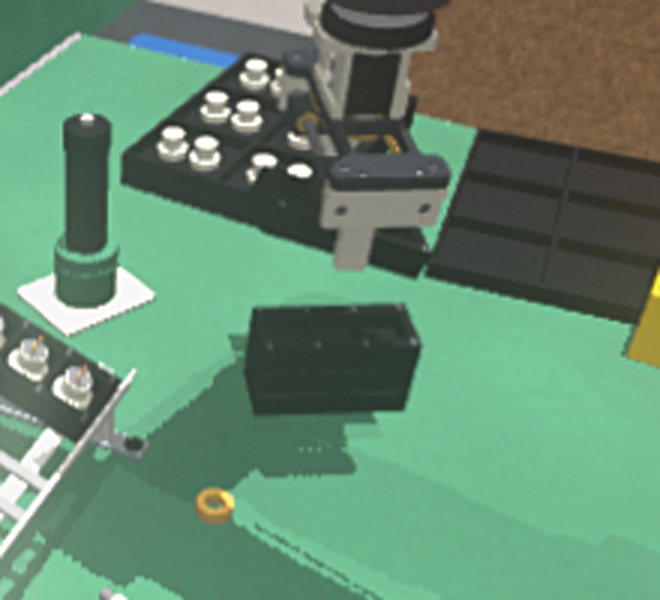

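The held tray still tilts about 20° with its low end (425,270) toward the robot, and the stack top is centred around (333,325). Next I align over it and go down to just above touch.

```bash
python3 -m pendant '{"fingers":[0.5,0.5,0.5,0.5,0.5],"slide":[[0.15,-0.16,0.1],[0.36,-0.39,0.3],[0.36,-0.39,0.6],[0.36,-0.39,0.9],[0.36,-0.39,1.1]],"spin":[0,0,0,0,0]}';python3 -m pendant '{"fingers":[0.5,0.5,0.5,0.5,0.5],"slide":[[0,0,0.1],[0,0,0.2],[0,0,0.28],[0,0,0.28],[0,0,0.28]],"spin":[0,0,0,0,0]}'; python3 go.py 394.5 -303.8 247 -147.5
```

```text
time: 6.7
tcp_pos: [394.2, -304.8, 290.5]
orientation: [180.0, -0.0, -147.8]
contact_force: [1.0, 0.4, -1.4]
gripper_width: 59.9
grasp_force: 15.0
time: 7.2
tcp_pos: [394.5, -304.6, 277.8]
orientation: [-180.0, 0.0, -147.7]
contact_force: [-0.2, 0.8, 0.1]
gripper_width: 59.9
grasp_force: 15.0
([-0.008, 0.014, 0.615], np.float64(-0.039))
7.2 [ 394.5 -304.6  277.8] [-180.     0.  -147.7] [-0.2  0.8  0.1] 59.9 15.0 -43.0
```

Press down slowly at a lighter grip (8 N) so that it pivots.

```bash
python3 -m pendant '{"fingers":[0.5,0.5,0.5,0.5,0.5],"slide":[[0,0,0.06],[0,0,0.12],[0,0,0.18],[0,0,0.24],[0,0,0.3]],"spin":[0,0,0,0,0]}' 8; python3 -m pendant '{"fingers":[0.5,0.5,0.5,0.5,0.5],"slide":[[0,0,0.04],[0,0,0.08],[0,0,0.12],[0,0,0.16],[0,0,0.2]],"spin":[0,0,0,0,0]}'; python3 go.py 394.5 -303.8 247 -147.5
```

```text
time: 7.7
tcp_pos: [394.7, -304.6, 262.5]
orientation: [-180.0, 0.0, -147.7]
contact_force: [0.0, 0.9, 0.9]
gripper_width: 60.2
grasp_force: 8.0
time: 8.2
tcp_pos: [394.3, -304.6, 252.3]
orientation: [180.0, -0.0, -147.7]
contact_force: [0.9, 0.1, 1.5]
gripper_width: 60.3
grasp_force: 8.0
([-0.012, 0.011, 0.106], np.float64(-0.041))
8.2 [ 394.3 -304.6  252.3] [ 180.    -0.  -147.7] [0.9 0.1 1.5] 60.3 8.0 -43.0
```

```bash
python3 -m pendant '{"fingers":[0.5,0.5,0.5,0.5,0.5],"slide":[[0,0,0.03],[0,0,0.06],[0,0,0.09],[0,0,0.11],[0,0,0.11]],"spin":[0,0,0,0,0]}'; python3 go.py 394.5 -303.8 247 -147.5;  python3 - <<'E'
from h import *
im,d,W=cloud('side'); cv2.imwrite('pics/s3.png',cv2.resize(im[70:200,340:490],None,fx=4,fy=4,interpolation=cv2.INTER_CUBIC)[...,::-1])
E
```

```text
time: 8.7
tcp_pos: [394.4, -304.6, 249.7]
orientation: [-179.9, -0.0, -147.7]
contact_force: [-6.5, 8.6, 33.9]
gripper_width: 59.7
grasp_force: 20.2
([-0.011, 0.012, 0.054], np.float64(-0.03))
8.7 [ 394.4 -304.6  249.7] [-179.9   -0.  -147.7] [-6.5  8.6 33.9] 59.7 20.2 -43.0
```

View pics/s3.png

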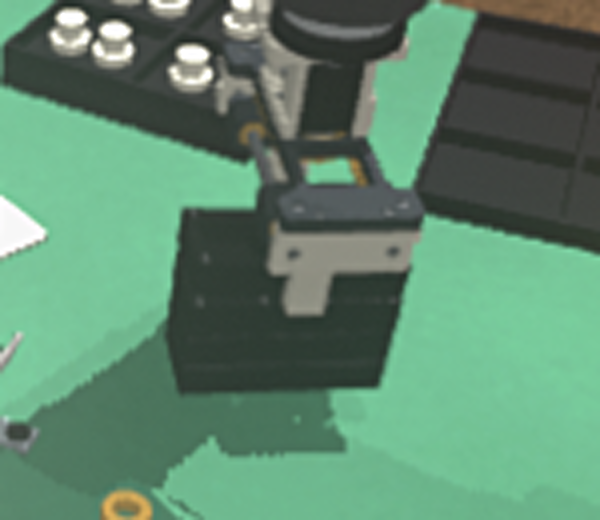

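The tray lies flat and square on the stack (front face edges aligned from 170 to 400), pressed with 34 N. I relieve, open, and rise.

```bash
python3 -m pendant '{"fingers":[0.5,0.5,0.6,0.9,0.95],"slide":[[0,0,-0.04],[0,0,-0.05],[0,0,-0.05],[0,0,-0.05],[0,0,-0.05]],"spin":[0,0,0,0,0]}'; python3 -m pendant '{"fingers":[0.95,0.95,0.95,0.95,0.95],"slide":[[0,0,-0.1],[0,0,-0.5],[0,0,-1],[0,0,-1.6],[0,0,-2.4]],"spin":[0,0,0,0,0]}'; python3 go.py 362.2 311.4 225 -160.5
```

```text
time: 9.25
tcp_pos: [394.7, -305.1, 250.2]
orientation: [-179.9, 0.0, -147.7]
contact_force: [-1.2, -2.2, 5.8]
gripper_width: 70.6
grasp_force: 2.9
time: 9.75
tcp_pos: [393.5, -304.2, 369.3]
orientation: [179.8, -0.1, -147.8]
contact_force: [1.0, 0.0, -0.3]
gripper_width: 83.2
grasp_force: 0.0
([-6.043, 10.741, 2.908], np.float64(2.122))
9.75 [ 393.5 -304.2  369.3] [ 1.798e+02 -1.000e-01 -1.478e+02] [ 1.   0.  -0.3] 83.2 0.0 -43.0
```

```bash
python3 -m pendant '{"fingers":[0.95,0.95,0.95,0.95,0.95],"slide":[[-0.7,0.62,0],[-1.45,1.3,0],[-2.2,1.95,0],[-2.9,2.6,0],[-3.7,3.3,0]],"spin":[0,0,0,0,0]}'; python3 go.py 460 80 330 -150; python3 go.py 370 290 330 -160 | head -1; python3 - <<'E'
from h import *
im,d,W=cloud('top'); cv2.imwrite('pics/t1.png',im[...,::-1])
m=np.zeros((400,640),bool); m[200:310,410:500]=1; m&=(im.max(2)<85)&(W[...,2]>88)&(W[...,2]<108)
n,l,s,c=cv2.connectedComponentsWithStats(m.astype(np.uint8)); k=1+np.argmax(s[1:,4]); p=W[l==k]; print(cv2.minAreaRect(p[:,:2].astype(np.float32)),np.median(p[:,2]),len(p))
E
```

```text
time: 10.25
tcp_pos: [461.4, -67.6, 369.7]
orientation: [180.0, 0.0, -147.8]
contact_force: [1.7, 0.1, -0.0]
gripper_width: 82.8
grasp_force: 0.0
([-1.55, 2.512, 0.794], np.float64(0.372))
10.25 [461.4 -67.6 369.7] [ 180.     0.  -147.8] [ 1.7  0.1 -0. ] 82.8 0.0 -74.0
([-2.268, 7.025, 0.795], np.float64(2.038))
((395.3295593261719, -303.135498046875), (131.5251922607422, 60.73453903198242), 32.901939392089844) 95.83675538967066 872
```

```bash
python3 -m pendant '{"fingers":[0.95,0.95,0.95,0.95,0.95],"slide":[[-0.5,0.8,0],[-1,1.6,0],[-1.5,2.5,0],[-1.7,3.4,0],[-1.9,4.3,0]],"spin":[0,0.3,0.6,1,1.5]}'; python3 go.py 362.2 311.4 260 -160.5
```

```text
time: 10.8
tcp_pos: [426.5, 164.8, 369.4]
orientation: [-180.0, -0.0, -156.9]
contact_force: [0.0, -0.8, -0.4]
gripper_width: 83.1
grasp_force: 0.0
([0.03, 3.201, 2.187], np.float64(0.607))
10.8 [426.5 164.8 369.4] [-180.    -0.  -156.9] [ 0.  -0.8 -0.4] 83.1 0.0 -113.0
```

```bash
python3 -m pendant '{"fingers":[0.95,0.95,0.95,0.95,0.95],"slide":[[0,0.8,0],[0,1.6,0],[0,2.4,0.3],[0.03,3.0,0.7],[0.03,3.15,1.1]],"spin":[0.1,0.3,0.5,0.6,0.6]}'; python3 -m pendant '{"fingers":[0.95,0.95,0.95,0.95,0.95],"slide":[[0,0,0.3],[0,0,0.7],[0,0,0.9],[0,0,0.9],[0,0,0.9]],"spin":[0,0,0,0,0]}'; python3 go.py 362.2 311.4 181 -160.5
```

```text
time: 11.3
tcp_pos: [362.7, 309.5, 314.0]
orientation: [180.0, 0.0, -160.2]
contact_force: [0.4, -0.9, -0.7]
gripper_width: 83.3
grasp_force: 0.0
time: 11.8
tcp_pos: [364.1, 307.3, 269.9]
orientation: [-180.0, 0.0, -160.4]
contact_force: [0.4, -0.5, -0.5]
gripper_width: 83.3
grasp_force: 0.0
([0.009, 0.09, 1.778], np.float64(0.024))
11.8 [364.1 307.3 269.9] [-180.     0.  -160.4] [ 0.4 -0.5 -0.5] 83.3 0.0 -134.0
```

```bash
python3 -m pendant '{"fingers":[0.95,0.95,0.95,0.95,0.95],"slide":[[0,0.09,0.2],[0,0.09,0.5],[0,0.09,0.8],[0,0.09,1.1],[0,0.09,1.35]],"spin":[0,0,0,0,0]}'; python3 -m pendant '{"fingers":[0.95,0.95,0.95,0.95,0.95],"slide":[[0,0,0.12],[0,0,0.24],[0,0,0.34],[0,0,0.41],[0,0,0.41]],"spin":[0,0,0,0,0]}'; python3 go.py 362.2 311.4 181 -160.5
```

```text
time: 12.3
tcp_pos: [362.4, 311.8, 201.4]
orientation: [180.0, 0.0, -160.4]
contact_force: [-0.5, -0.0, -0.5]
gripper_width: 83.1
grasp_force: 0.0
time: 12.8
tcp_pos: [362.3, 311.5, 181.3]
orientation: [-180.0, -0.0, -160.4]
contact_force: [-0.4, -0.4, -0.0]
gripper_width: 83.2
grasp_force: 0.0
([0.003, -0.001, 0.005], np.float64(0.025))
12.8 [362.3 311.5 181.3] [-180.    -0.  -160.4] [-0.4 -0.4 -0. ] 83.2 0.0 -135.0
```

```bash
python3 -m pendant '{"fingers":[0.8,0.6,0.5,0.5,0.5],"slide":[[0,0,0],[0,0,0],[0,0,0],[0,0,0],[0,0,0]],"spin":[0,0,0,0,0]}' 20; python3 -m pendant '{"fingers":[0.5,0.5,0.5,0.5,0.5],"slide":[[0,0,0],[0,0,-0.03],[0,0,-0.08],[0,0,-0.16],[0,0,-0.28]],"spin":[0,0,0,0,0]}';  python3 -m pendant '{"fingers":[0.5,0.5,0.5,0.5,0.5],"slide":[[0,0,-0.2],[0,0,-0.45],[0,0,-0.75],[0,0,-1.05],[0,0,-1.35]],"spin":[0,0,0,0,0]}'; python3 go.py 575 2 370 -177
```

```text
time: 13.3
tcp_pos: [362.4, 311.7, 181.7]
orientation: [180.0, 0.0, -160.3]
contact_force: [-1.1, -0.6, 2.9]
gripper_width: 59.8
grasp_force: 20.0
time: 13.8
tcp_pos: [362.3, 311.3, 195.5]
orientation: [-180.0, -0.0, -160.4]
contact_force: [0.4, -0.2, -1.5]
gripper_width: 59.8
grasp_force: 20.0
time: 14.3
tcp_pos: [362.3, 311.4, 264.4]
orientation: [180.0, 0.0, -160.3]
contact_force: [-0.4, -0.1, -1.5]
gripper_width: 60.1
grasp_force: 20.0
([-1.926, -7.257, -2.115], np.float64(2.775))
14.3 [362.3 311.4 264.4] [ 180.     0.  -160.3] [-0.4 -0.1 -1.5] 60.1 20.0 -135.0
```

```bash
python3 -m pendant '{"fingers":[0.5,0.5,0.5,0.5,0.5],"slide":[[0,0,-0.3],[0,0,-0.7],[0,-0.1,-1.1],[-0.05,-0.25,-1.5],[-0.1,-0.45,-1.8]],"spin":[0,0,0,0,0.05]}';  python3 -m pendant '{"fingers":[0.5,0.5,0.5,0.5,0.5],"slide":[[-0.08,-0.3,-0.2],[-0.18,-0.7,-0.3],[-0.3,-1.1,-0.3],[-0.4,-1.5,-0.3],[-0.5,-1.9,-0.3]],"spin":[0.1,0.25,0.4,0.55,0.7]}';  python3 -m pendant '{"fingers":[0.5,0.5,0.5,0.5,0.5],"slide":[[-0.15,-0.4,0],[-0.3,-0.8,0],[-0.45,-1.2,0],[-0.6,-1.6,0],[-0.75,-2.0,0]],"spin":[0.2,0.4,0.6,0.8,1]}'; python3 go.py 573 1.3 370 -177
```

```text
time: 14.8
tcp_pos: [374.6, 291.8, 355.2]
orientation: [179.9, 0.1, -160.6]
contact_force: [-0.1, 0.6, -1.0]
gripper_width: 59.7
grasp_force: 20.0
time: 15.3
tcp_pos: [429.8, 209.7, 368.9]
orientation: [180.0, 0.0, -164.9]
contact_force: [0.3, 0.0, -1.6]
gripper_width: 60.0
grasp_force: 20.0
time: 15.8
tcp_pos: [492.2, 123.0, 368.8]
orientation: [180.0, 0.0, -170.9]
contact_force: [0.4, 0.6, -1.2]
gripper_width: 59.8
grasp_force: 20.0
([-1.212, -2.658, -0.025], np.float64(1.017))
15.8 [492.2 123.  368.8] [ 180.     0.  -170.9] [ 0.4  0.6 -1.2] 59.8 20.0 -117.0
```

```bash
python3 -m pendant '{"fingers":[0.5,0.5,0.5,0.5,0.5],"slide":[[-0.2,-0.4,0],[-0.4,-0.8,0],[-0.6,-1.2,0],[-0.75,-1.55,0],[-0.9,-1.85,0]],"spin":[0.2,0.4,0.6,0.8,1]}';  python3 -m pendant '{"fingers":[0.5,0.5,0.5,0.5,0.5],"slide":[[-0.07,-0.2,0],[-0.15,-0.4,0],[-0.2,-0.52,0],[-0.2,-0.55,0],[-0.2,-0.55,0]],"spin":[0,0,0,0,0]}'; python3 go.py 573 1.3 320 -177
```

```text
time: 16.3
tcp_pos: [551.2, 38.7, 368.7]
orientation: [180.0, 0.0, -176.9]
contact_force: [-0.3, 0.1, -2.1]
gripper_width: 59.8
grasp_force: 20.0
time: 16.8
tcp_pos: [562.5, 12.9, 368.0]
orientation: [180.0, -0.0, -176.9]
contact_force: [-0.7, -0.4, -1.4]
gripper_width: 59.8
grasp_force: 20.0
([-0.198, -0.243, 0.96], np.float64(0.025))
16.8 [562.5  12.9 368. ] [ 180.    -0.  -176.9] [-0.7 -0.4 -1.4] 59.8 20.0 -108.0
```

```bash
python3 -m pendant '{"fingers":[0.5,0.5,0.5,0.5,0.5],"slide":[[-0.08,-0.1,0],[-0.2,-0.24,0.1],[-0.2,-0.24,0.3],[-0.2,-0.24,0.6],[-0.2,-0.24,0.9]],"spin":[0,0,0,0,0]}';  python3 -m pendant '{"fingers":[0.5,0.5,0.5,0.5,0.5],"slide":[[0,0,0.1],[0,0,0.2],[0,0,0.2],[0,0,0.2],[0,0,0.2]],"spin":[0,0,0,0,0]}'; python3 go.py 573 1.3 276.4 -177;  python3 - <<'E'
from h import *
im,d,W=cloud('side'); cv2.imwrite('pics/s4.png',cv2.resize(im[100:260,200:380],None,fx=4,fy=3.7,interpolation=cv2.INTER_CUBIC)[...,::-1])
E
```

```text
time: 17.3
tcp_pos: [573.2, 1.3, 321.5]
orientation: [180.0, -0.0, -176.9]
contact_force: [-0.2, -0.2, -1.8]
gripper_width: 59.6
grasp_force: 20.0
time: 17.8
tcp_pos: [573.5, 1.5, 313.6]
orientation: [180.0, 0.1, -176.8]
contact_force: [-0.4, -0.1, -1.1]
gripper_width: 59.8
grasp_force: 20.0
([0.012, -0.004, 0.744], np.float64(0.027))
17.8 [573.5   1.5 313.6] [ 1.800e+02  1.000e-01 -1.768e+02] [-0.4 -0.1 -1.1] 59.8 20.0 -107.0
```

View pics/s4.png

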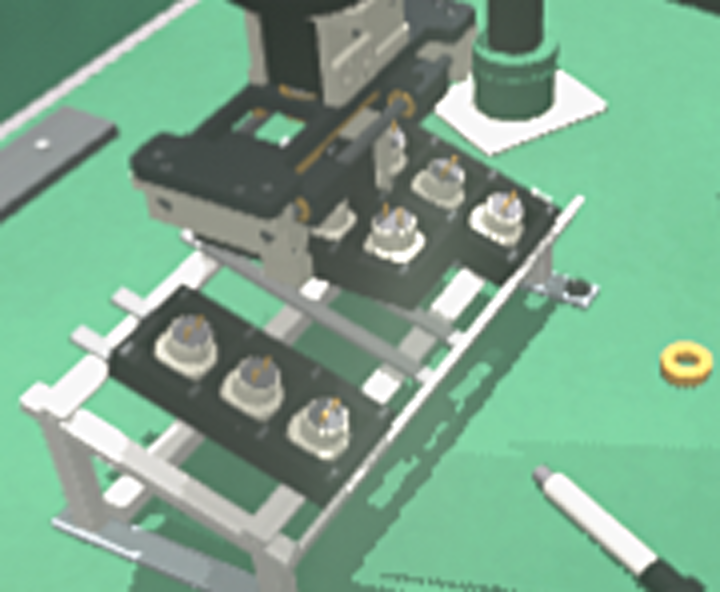

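The tray is held level over the middle bay, parts in place, its low end (about 405,300) inside the lip. I press down slowly with a light grip to let it tilt.

```bash
python3 -m pendant '{"fingers":[0.5,0.5,0.5,0.5,0.5],"slide":[[0,0,0.06],[0,0,0.12],[0,0,0.18],[0,0,0.24],[0,0,0.3]],"spin":[0,0,0,0,0]}' 9; python3 -m pendant '{"fingers":[0.5,0.5,0.5,0.5,0.5],"slide":[[0,0,0.05],[0,0,0.1],[0,0,0.15],[0,0,0.2],[0,0,0.25]],"spin":[0,0,0,0,0]}'; python3 go.py 573 1.3 276.4 -177
```

```text
time: 18.35
tcp_pos: [573.1, 1.4, 297.6]
orientation: [-180.0, -0.1, -176.9]
contact_force: [-1.6, -1.0, 0.1]
gripper_width: 59.7
grasp_force: 9.0
time: 18.85
tcp_pos: [573.4, 1.4, 285.3]
orientation: [-180.0, 0.0, -176.8]
contact_force: [-1.9, -0.3, 0.1]
gripper_width: 60.2
grasp_force: 9.0
([0.007, -0.002, 0.178], np.float64(0.025))
18.85 [573.4   1.4 285.3] [-180.     0.  -176.8] [-1.9 -0.3  0.1] 60.2 9.0 -107.0
```

Pivoting as intended. Continue in small steps until seating force.

```bash
python3 -m pendant '{"fingers":[0.5,0.5,0.5,0.5,0.5],"slide":[[0,0,0.03],[0,0,0.06],[0,0,0.09],[0,0,0.12],[0,0,0.12]],"spin":[0,0,0,0,0]}'; python3 -m pendant '{"fingers":[0.5,0.5,0.5,0.5,0.5],"slide":[[0,0,0.02],[0,0,0.03],[0,0,0.04],[0,0,0.04],[0,0,0.04]],"spin":[0,0,0,0,0]}'; python3 go.py 573 1.3 276.4 -177
```

```text
time: 19.35
tcp_pos: [573.5, 1.5, 279.4]
orientation: [180.0, 0.0, -176.8]
contact_force: [0.8, -0.2, -1.2]
gripper_width: 60.0
grasp_force: 9.0
time: 19.85
tcp_pos: [573.4, 1.5, 277.6]
orientation: [180.0, 0.0, -176.8]
contact_force: [-0.4, 0.5, 1.3]
gripper_width: 59.7
grasp_force: 9.0
([0.009, -0.004, 0.024], np.float64(0.027))
19.85 [573.4   1.5 277.6] [ 180.     0.  -176.8] [-0.4  0.5  1.3] 59.7 9.0 -107.0
```

```bash
python3 -m pendant '{"fingers":[0.5,0.5,0.5,0.5,0.5],"slide":[[0,0,0.02],[0,0,0.03],[0,0,0.04],[0,0,0.05],[0,0,0.05]],"spin":[0,0,0,0,0]}'; python3 go.py 573 1.3 276.4 -177
```

```text
time: 20.35
tcp_pos: [573.7, 1.5, 276.5]
orientation: [-180.0, 0.1, -176.8]
contact_force: [-3.1, 1.3, 11.2]
gripper_width: 59.8
grasp_force: 9.0
([0.014, -0.004, 0.002], np.float64(0.031))
20.35 [573.7   1.5 276.5] [-1.800e+02  1.000e-01 -1.768e+02] [-3.1  1.3 11.2] 59.8 9.0 -107.0
```

```bash
python3 -m pendant '{"fingers":[0.5,0.5,0.5,0.5,0.5],"slide":[[0.04,0,0.01],[0.08,0,0.025],[0.12,0,0.04],[0.15,0,0.05],[0.17,0,0.058]],"spin":[0,0,0,0,0]}'; python3 -m pendant '{"fingers":[0.5,0.5,0.5,0.5,0.5],"slide":[[0.02,0,0.007],[0.03,0,0.011],[0.04,0,0.015],[0.05,0,0.018],[0.05,0,0.018]],"spin":[0,0,0,0,0]}'; python3 go.py 561.4 0.7 272.3 -177
```

```text
time: 20.85
tcp_pos: [566.2, 1.2, 273.9]
orientation: [180.0, 0.3, -176.8]
contact_force: [1.3, -0.5, 10.0]
gripper_width: 59.9
grasp_force: 9.0
time: 21.35
tcp_pos: [563.7, 1.1, 273.0]
orientation: [180.0, 0.3, -176.8]
contact_force: [1.4, -0.5, 8.6]
gripper_width: 59.8
grasp_force: 9.0
([0.046, -0.005, 0.014], np.float64(0.034))
21.35 [563.7   1.1 273. ] [ 180.     0.3 -176.8] [ 1.4 -0.5  8.6] 59.8 9.0 -107.0
```

Steady sliding force, not at the lip yet. I go on in 1 mm steps.

```bash
python3 -m pendant '{"fingers":[0.5,0.5,0.5,0.5,0.5],"slide":[[0.015,0,0.005],[0.03,0,0.01],[0.04,0,0.014],[0.05,0,0.017],[0.05,0,0.017]],"spin":[0,0,0,0,0]}'; python3 -m pendant '{"fingers":[0.5,0.5,0.5,0.5,0.5],"slide":[[0.01,0,0.003],[0.02,0,0.007],[0.03,0,0.01],[0.04,0,0.013],[0.04,0,0.013]],"spin":[0,0,0,0,0]}'; python3 go.py 561.4 0.7 272.3 -177
```

```text
time: 21.85
tcp_pos: [561.8, 1.0, 272.4]
orientation: [180.0, 0.3, -176.8]
contact_force: [3.5, -1.9, 9.1]
gripper_width: 60.2
grasp_force: 9.0
time: 22.35
tcp_pos: [561.1, 1.0, 272.3]
orientation: [180.0, 0.5, -176.8]
contact_force: [8.4, -2.4, 6.2]
gripper_width: 59.8
grasp_force: 9.0
([-0.006, -0.006, 0.001], np.float64(0.041))
22.35 [561.1   1.  272.3] [ 180.     0.5 -176.8] [ 8.4 -2.4  6.2] 59.8 9.0 -107.0
```

The x force jumped to 8 N at the predicted place, so it is home on the lip. I relieve, open only to 72 mm (neighbouring trays), rise, and check.

```bash
python3 -m pendant '{"fingers":[0.6,0.7,0.8,0.82,0.82],"slide":[[0,0,-0.01],[0,0,-0.01],[0,0,-0.01],[0,0,-0.01],[0,0,-0.01]],"spin":[0,0,0,0,0]}'; python3 go.py; python3 -m pendant '{"fingers":[0.82,0.82,0.82,0.82,0.82],"slide":[[0,0,-0.1],[0,0,-0.3],[0,0,-0.6],[0,0,-1],[0,0,-1.5]],"spin":[0,0,0,0,0]}'; python3 -m pendant '{"fingers":[0.82,0.82,0.82,0.82,0.82],"slide":[[0,0,-0.8],[0,0,-1.5],[0,-0.8,-2],[0.6,-1.6,-2],[1.4,-2.2,-2]],"spin":[0,0,0,0,0]}'; python3 -m pendant '{"fingers":[0.82,0.82,0.82,0.82,0.82],"slide":[[0.5,-0.8,0],[1,-1.6,0],[1.5,-2.4,0],[2,-3,0],[2.0,-3,0]],"spin":[0,0,0,0,0]}'; python3 - <<'E'
from h import *
im,d,W=cloud('top'); cv2.imwrite('pics/t2.png',cv2.resize(im[120:310,160:510],None,fx=2.2,fy=2.2,interpolation=cv2.INTER_CUBIC)[...,::-1])
for b in((262,140,296,216),(304,140,340,216),(350,140,386,216)):
    u0,v0,u1,v1=b;m=np.zeros((400,640),bool);m[v0:v1,u0:u1]=1;m&=(im.max(2)<85)&(W[...,2]>70)&(W[...,2]<160)
    n,l,s,c=cv2.connectedComponentsWithStats(m.astype(np.uint8));k=1+np.argmax(s[1:,4]);p=W[l==k];r=cv2.minAreaRect(p[:,:2].astype(np.float32));print(np.round(r[0],1),np.round(r[1],1),round(r[2],1),np.round(np.percentile(p[:,2],[5,50,95]),1))
im,d,W=cloud('side'); cv2.imwrite('pics/s5.png',cv2.resize(im[110:270,190:370],None,fx=4,fy=3.7,interpolation=cv2.INTER_CUBIC)[...,::-1])
E
```

```text
time: 22.85
tcp_pos: [557.5, 0.6, 269.8]
orientation: [-180.0, -0.1, -176.8]
contact_force: [-0.1, -0.1, -0.4]
gripper_width: 71.5
grasp_force: 0.0
22.85 [557.5   0.6 269.8] [-1.800e+02 -1.000e-01 -1.768e+02] [-0.1 -0.1 -0.4] 71.5 0.0 -107.0
time: 23.35
tcp_pos: [557.6, 0.5, 346.1]
orientation: [-180.0, -0.0, -176.8]
contact_force: [0.4, -0.8, -0.3]
gripper_width: 71.9
grasp_force: 0.0
time: 23.85
tcp_pos: [494.0, -114.4, 446.4]
orientation: [-180.0, 0.1, -176.8]
contact_force: [-0.5, -0.7, 0.2]
gripper_width: 71.9
grasp_force: 0.0
time: 24.35
tcp_pos: [399.7, -270.9, 446.3]
orientation: [-180.0, 0.0, -177.1]
contact_force: [-0.2, -0.1, 0.1]
gripper_width: 72.1
grasp_force: 0.0
[555.4  95.3] [124.8  60.2] 3.1 [ 88.5 111.  135.9]
[ 5.596e+02 -1.000e-01] [124.6  58.4] 3.3 [ 86.1 110.8 136.5]
[ 626.3 -108.5] [27.7  5.1] 85.4 [133.9 136.5 140. ]
```

View pics/t2.png

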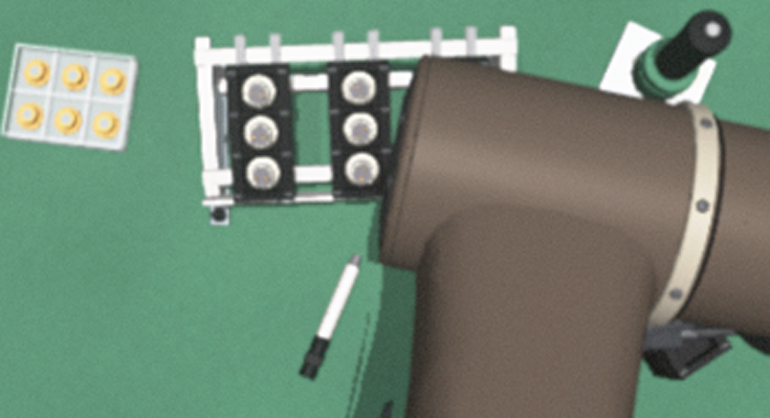

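View pics/s5.png

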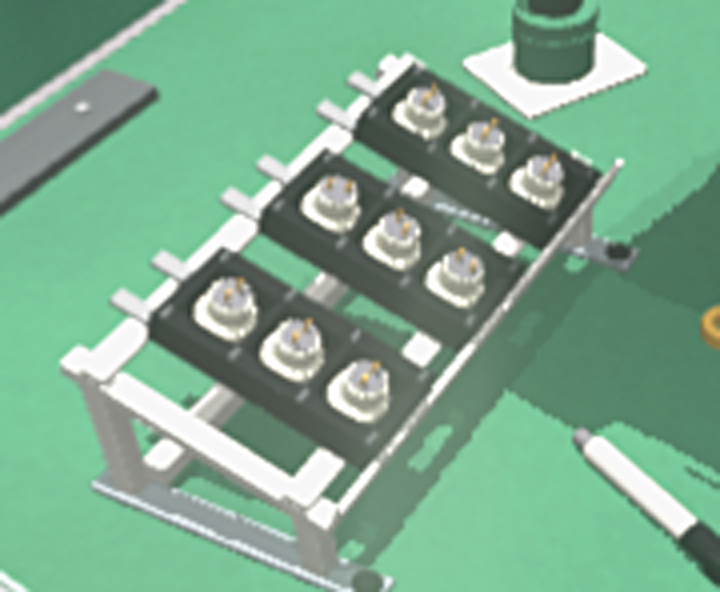

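Both pictures show the full tray flat and straight in the middle bay, home at the lip, with all three parts in their pockets. Its top centre measures (559.6, -0.1) mm, within a millimetre of the expected spot. The neighbouring trays are unmoved, and the robot is clear of everything.

```bash
python3 -c "
from workcell import robot; print(robot.sign_off())"
```

```text
the job is handed in; nothing more can be done
None
```

The job is handed in at about 24 s of the 61 s allowed: the empty tray is squarely on the stack and the full tray is flat in the middle bay against the lip with its three parts in place, both checked by camera; no verdict came back.

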